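# Give the ink-grinding machine four more clicks of time and start it

## Robot

A 7-joint arm with a two-finger parallel gripper is mounted at the origin on the work surface. World frame = base frame: x ahead of the robot, y to its left, z up, the work surface at z = 0. Lengths are in m, angles in rad, forces in N, time in s.
With the tool pointing down it reaches from about 0.4 to 0.9 m from the base axis. Payload 5.5 kg.
Tool frame: the origin (TCP) lies midway between the tips of the shut fingers; the grasp point (between the pads) lies 19 mm behind it (r.hold_point_z is the distance from the TCP to the grasp point, in m); z points along the fingers, y is the direction in which the jaws open and shut (so a half turn about z gives the same grasp; the last joint's range is limited). The gripper opens to 85 mm and grips with 20 to 120 N. Pads are 22 mm wide; open, the fingers measure 114 mm over their backs; the gripper's body (76 mm by 85 mm) begins 54 mm behind the grasp point. The pads swing forward as they close: fully open they stand 13 mm farther back than shut.
Start: joints at [-0.953, 0.501, -0.427, 1.55, 0.221, 1.138, -0.21], TCP at [0.226, 0.61, 0.231] pointing down, gripper open.
Joint ranges: [-2.88, 2.88], [-0.31, 2.03], [-1.54, 1.56], [0.2, 2.42], [-1.41, 4.55], [0.19, 2.02], [-2.57, 2.57]. Speed limits (rad/s): [2.57, 2.57, 3.14, 3.14, 3.14, 3.14, 3.14].

## Interface

Orientations are given as a unit quaternion [x, y, z, w].
In Python, from workcell import r gives the robot as it stands. Calls block until the motion is done:
- r.movep(position, orientation): joint-space move of the TCP to a pose.
- r.movel(position, rot=None, vel=0.15, force_limit=None): straight line of the TCP; rot=None keeps the orientation; vel is the mean speed in m/s. With force_limit (N) it stops when the force on the tool has changed by that much, and returns True; else False.
- r.set_joints(angles): joint-space move.
- r.open_gripper() and r.close_gripper(): open the fingers fully, or close them until they stop; the grip force is fixed at half the most.
- r.pause(seconds).
- r.inverse_kinematics(position, orientation): joint angles nearest the present ones, or None.
- r.read_state(): the state.
- r.camera(name): name is "side" or "top"; returns a dict with "img" (420x560x3 uint8, red, green, blue), "camera_matrix" (3x3 intrinsics, pixels), "T" (4x4, takes a point from camera to world coordinates). Camera axes: x right, y down, z forward; pixel columns grow to the right and rows downward; lengths in m; the calibration is good to about 2 mm. A picture is of the moment at which its call begins. There is no depth.
A pose or a line that the arm cannot do raises r.MotionError and nothing moves.
- r.sign_off(): hands the job in, once; it reports no verdict.
Trained networks look in the newest picture that a camera, given by its name, has taken for a name from the list of things; names that differ only in an ending like _2 or _b are one class to them, and where a whole thing is asked for, a point or a joint stands for the part that bears it (a point fixed in the world has none). Each returns a list of dicts, best first, with "conf" (0 to 1); they miss things now and then, are a little off and sometimes report something else, mostly with a low value. They report only what shows in the picture. A call takes as long as a camera call.
- r.masks_of(camera, query): "mask" (420x560 bool, what is visible of it) and "point" ([column, row] in pixels, amid what is visible of it).
- r.landmark_of(camera, query): "point" ([column, row] in pixels: a listed point, or the origin of a listed thing).
The state is a dict: "time_s": time; "joint_pos": joint angles; "qd": joint speeds; "effort": joint torques, N m; "tool_pos": TCP position; "eef_rot": TCP orientation; "contact_force": force on the tool from outside, world axes, zero at the start; "moment": the same for the moment, N m; "finger_gap": finger opening in m.
Only numpy, scipy, OpenCV 4.12 (cv2) and the standard library are available. Lean on these libraries where they do the work, as an engineer would, in place of code of your own. Each camera call takes 0.05 s, during which the arm holds its last target. There are 200 camera calls.

## Task

Set the ink-grinding machine to run longer: with a fingertip, push the grip bar of its time dial round clockwise by exactly four clicks from where it stands, without going past the fourth, then press the start button fully in and let it come out again. Only push the bar from one side, do not grip it, and leave everything else on the table where it is.

Things in the scene. Friction and masses are not known exactly. Their poses are not given: they have to be found in the camera images.
- grinder: ink-grinding machine, a fixed white box 220 x 340 x 85 mm (x, y, z). Origin: centre of its underside; x to its back, y to its left, z up. From its front (-x): at the left a round stone dish and a column whose arm holds an ink stick upright in it, up to 245 mm high, all at least 90 mm from the dial's axis; at the right the panel with the dial and, 105 mm in front of it (-x), the start button.
- dial_centre (a point): on the dial's upright axis, 11 mm above the panel, half-way up its grip bar: black, 60 mm long, centred on the axis, 12 mm wide, flanks 2 to 20 mm above the panel, middle rib to 22 mm, over a flat 66 mm disc 2 mm above the panel. Axes turn with it: x along the bar to its pointing end (white line on top), z up. Ten ticks around, one per click stop, 20 degrees apart.
- dial_tip (a point): the pointing end of the grip bar, 30 mm from the dial's axis, at the height of dial_centre. Pushed on its left flank here (left looking outward from the axis), the dial turns clockwise; so it does when the bar's other end is pushed on the opposite flank
- dial (a joint): angle of the dial in rad, growing clockwise seen from above. Click stops every 20 degrees (0.349 rad) from 0 (pointing to the machine's left) to 3.14 (its right), with end stops there. It starts on stop 1, 2 or 3. To leave a stop takes about 2 to 4 N near the bar's end; once past half-way it springs by itself into the next stop and stays there.
- start_top (a point): centre of the top of the start button, a round steel cap 28 mm across standing 10 mm proud of its 44 mm round black housing, pressed straight down
- start (a joint): travel of the start button in m: 0 out, 0.006 fully in; it takes 5 N to press it fully in, and it springs back
- inkstick: spare ink stick, black bar 18 x 75 x 10 mm, lying on the machine's top in front of the stone dish, loose, to be left alone. Origin: centre of its underside
- seal: square stone seal standing upright, 26 x 26 x 66 mm, right of the machine, loose, to be left alone. Origin: centre of its underside
- paste: round porcelain jar of seal paste, 62 mm wide, 32 mm high, right of the machine, loose, to be left alone. Origin: centre of its underside
- paperweight: wooden paperweight bar 26 x 220 x 16 mm with a small brass button on it, in front of the machine, loose, to be left alone. Origin: centre of its underside
- phone: black phone 155 x 75 x 8 mm lying flat, farther right, loose, to be left alone. Origin: centre of its underside
- inkbowl: pale ceramic ink bowl, 120 mm wide, 52 mm high, left of the machine, loose, to be left alone. Origin: centre of its underside
- teacup: white porcelain teacup, 68 mm wide, 45 mm high, left of the machine, loose, to be left alone. Origin: centre of its underside
- brush: writing brush with bamboo handle, 265 mm long, lying behind the machine, loose, to be left alone. Origin: centre of its underside

How it is judged:
On the way, in this order (a step that is already met when the one before it is completed fails the run):
1. the dial rests in the fourth click stop clockwise from its start (distance of dial_tip from where it was at the start of the episode between 0.03569 and 0.0413 m and value of joint start below 0.002 m), for 0.3 s.
2. then the start button is pressed fully in (distance of dial_tip from where it was at the start of the episode between 0.03569 and 0.0413 m and value of joint start above 0.0048 m), for 0.05 s.
At the end, for the whole second after the job is handed in: The dial rests in the fourth click stop clockwise from where it started (within a third of a click, 7 degrees), the start button has been pressed at least 4.8 of its 6 mm after that and is out again, and every loose thing is within 20 mm of where it stood (distance of dial_tip from where it was at the start of the episode between 0.03569 and 0.0413 m and velocity of joint dial between -0.05 and 0.05 rad/s and value of joint start below 0.0015 m and distance of each of inkstick, seal, paste, paperweight, phone, inkbowl, teacup, brush from where it was at the start of the episode below 0.02 m); the robot touches nothing.
It fails at once if the dial is turned past the fourth click (distance of dial_tip from where it was at the start of the episode above 0.04316 m).
It fails at once if the grip bar is gripped (fingers on both flanks at once) (contact force between the fingers and dial_bar_left above 1 N and contact force between the fingers and dial_bar_right above 1 N).
It fails at once if the start button is pressed before the dial stands on the fourth click (value of joint start above 0.004 m and not (distance of dial_tip from where it was at the start of the episode between 0.03569 and 0.0413 m)).
It fails at once if a loose thing is lifted or moved by more than 20 mm (distance of any of inkstick, seal, paste, paperweight, phone, inkbowl, teacup, brush from where it was at the start of the episode above 0.02 m).
It also fails if it takes over 64 s, if anything falls off the work surface, if the arm or the gripper's body presses on something with over 40 N, if the wrist force passes 120 N, or if a joint passes its speed limit or range.

## Working session

There is one attempt and no reset: what is moved stays moved. The work goes in short steps, each a Python script; the robot and the scene stay as the last script left them, time stands still between calls to the robot, and variables do not carry over. Pictures are saved under pics/ and viewed, on a budget of 10 in all, crops included, one or two more only if the job needs it, and the job is handed in when it is done.

```bash
mkdir -p pics; python3 - <<'E'
from workcell import r
import cv2,numpy as np
for c in ("top","side"):
    d=r.camera(c); cv2.imwrite(f"pics/{c}0.png",d["img"][:,:,::-1])
    print(c,d["camera_matrix"].tolist(),np.round(d["T"],4).tolist())
    for q in ("grinder","dial_centre","dial_tip","start_top"):
        print(q,[(np.round(x["point"],1).tolist(),round(x["conf"],2)) for x in r.landmark_of(c,q)][:3])
print(r.read_state())
E
```

```text
top [[496.2160263996761, 0.0, 275.8429877598985], [0.0, 496.2160263996761, 201.4196058426134], [0.0, 0.0, 1.0]] [[-0.0041, -0.9951, 0.0985, 0.4358], [-0.9997, 0.0063, 0.0216, 0.0253], [-0.0221, -0.0984, -0.9949, 1.4536], [0.0, 0.0, 0.0, 1.0]]
grinder [([304.0, 214.1], 0.74)]
dial_centre [([345.8, 197.7], 0.98)]
dial_tip [([336.6, 193.4], 0.79)]
start_top [([342.0, 240.7], 0.62), ([302.6, 273.0], 0.5)]
side [[545.8428031289164, 0.0, 287.56257375088865], [0.0, 545.8428031289164, 207.46820226308594], [0.0, 0.0, 1.0]] [[0.9697, -0.1595, 0.1849, 0.3318], [-0.2442, -0.6292, 0.7379, -0.9148], [-0.0014, -0.7607, -0.6491, 0.9078], [0.0, 0.0, 0.0, 1.0]]
grinder [([281.7, 248.9], 0.56), ([273.9, 329.3], 0.49)]
dial_centre [([303.7, 247.3], 0.81), ([283.4, 249.7], 0.56)]
dial_tip [([307.1, 241.4], 0.83), ([238.3, 210.5], 0.7), ([255.4, 179.7], 0.5)]
start_top [([254.8, 253.1], 0.58)]
{'time_s': 0.5, 'joint_pos': array([-0.95278951,  0.50092532, -0.426987  ,  1.55042658,  0.22080282,
        1.13827588, -0.21032268]), 'qd': array([-8.39119557e-04, -6.68513221e-04,  1.65671472e-03, -2.58844741e-03,
        6.66591416e-05, -4.80329804e-04,  5.68077576e-05]), 'effort': array([ 2.62971909e-03, -5.68833160e+01, -5.80335349e+00, -2.81050068e+01,
        1.27553323e-02,  3.36219200e-03, -7.70894900e-06]), 'tool_pos': array([0.22578338, 0.60951607, 0.23128154]), 'eef_rot': array([ 1.76473634e-01,  9.84305367e-01, -2.55794810e-06, -1.86691297e-05]), 'contact_force': array([ 0.37417154,  0.12894278, -0.5376334 ]), 'moment': array([ 0.02430124, -0.04982991,  0.01662803]), 'finger_gap': 0.08534961786727535}
```

```bash
cat > h.py <<'E'
from workcell import r
import cv2,numpy as np
def ray(d,p):
    K,T=d["camera_matrix"],np.array(d["T"]); v=T[:3,:3]@np.linalg.solve(K,[p[0],p[1],1]); return T[:3,3],v/np.linalg.norm(v)
def atz(d,p,z):
    o,v=ray(d,p); return o+v*(z-o[2])/v[2]
def proj(d,X):
    T=np.array(d["T"]); q=d["camera_matrix"]@(T[:3,:3].T@(np.array(X)-T[:3,3])); return q[:2]/q[2]
def tri(a,p,b,q):
    A=np.zeros((3,3));B=np.zeros(3);L=[ray(a,p),ray(b,q)]
    for o,v in L: M=np.eye(3)-np.outer(v,v);A+=M;B+=M@o
    X=np.linalg.solve(A,B); return X,[np.linalg.norm((np.eye(3)-np.outer(v,v))@(X-o)) for o,v in L]
E
python3 - <<'E'
from h import *
t=r.camera("top");s=r.camera("side")
P={"c":((345.8,197.7),(303.7,247.3),.096),"tip":((336.6,193.4),(307.1,241.4),.096),"start":((342,240.7),(254.8,253.1),.1)}
for k,(a,b,z) in P.items():
    X,e=tri(t,a,s,b); print(k,X.round(4),np.round(e,4),atz(t,a,z).round(4),atz(s,b,z).round(4))
a=t["img"][130:290,240:400,::-1]; b=s["img"][180:320,200:360,::-1]
a=cv2.resize(a,None,fx=2.5,fy=2.5,interpolation=cv2.INTER_CUBIC);b=cv2.resize(b,(400,350),interpolation=cv2.INTER_CUBIC)
im=np.zeros((400,800,3),np.uint8);im[:,:400]=a;im[:350,400:]=b
cv2.imwrite("pics/crop0.png",im)
E
```

```text
c [ 0.5702 -0.1348  0.1048] [0.0082 0.0082] [ 0.5793 -0.1373  0.096 ] [ 0.5645 -0.1259  0.096 ]
tip [ 0.5838 -0.1109  0.0962] [0.0075 0.0075] [ 0.5913 -0.1123  0.096 ] [ 0.5763 -0.1104  0.096 ]
start [ 0.4608 -0.124   0.1027] [0.0008 0.0008] [ 0.4616 -0.1244  0.1   ] [ 0.4603 -0.1213  0.1   ]
```

View pics/top0.png

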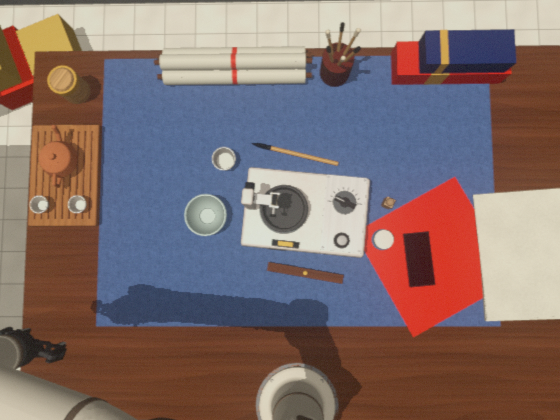

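View pics/crop0.png

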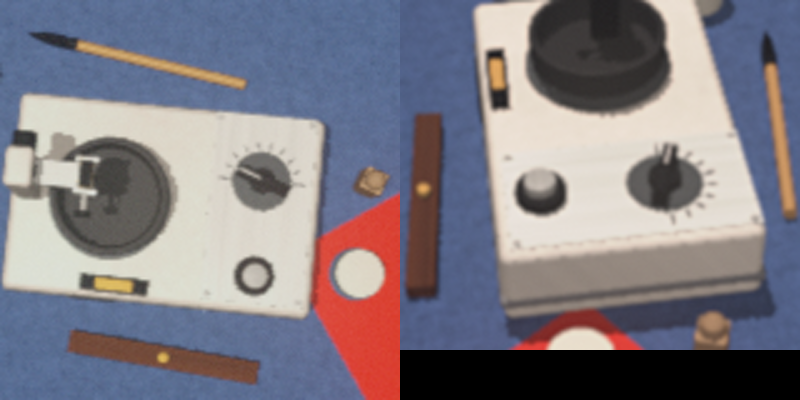

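Top view: the machine is yawed about 5°. The dial disc is at about (345,202.5) and its white line points left and slightly up, at about (334.5,199). The start button is at about (342,240). In the side view the dial is near (305.5,253) and the button near (256,251). The landmark network is off by 5 px on dial_centre, so I'll segment the disc and cap instead.

```bash
python3 - <<'E'
from h import *
def blobs(d,win,thr,lab):
    x0,x1,y0,y1=win; g=cv2.cvtColor(d["img"],cv2.COLOR_RGB2GRAY)[y0:y1,x0:x1]
    g=cv2.resize(g,None,fx=4,fy=4,interpolation=cv2.INTER_CUBIC)
    cs,_=cv2.findContours((g<thr).astype(np.uint8),cv2.RETR_EXTERNAL,cv2.CHAIN_APPROX_NONE)
    c=max(cs,key=cv2.contourArea); (u,v),ax,an=cv2.fitEllipse(cv2.convexHull(c))
    m=cv2.moments(c)
    f=lambda u,v:((u-1.5)/4+x0,(v-1.5)/4+y0)
    print(lab,thr,f(u,v),np.round(np.array(ax)/4,1),round(an,1),"mom",np.round(f(m['m10']/m['m00'],m['m01']/m['m00']),2),"ang",np.degrees(.5*np.arctan2(2*m['mu11'],m['mu20']-m['mu02'])).round(1))
    return f(u,v)
t=r.camera("top");s=r.camera("side")
D={}
for d,n,wd,wb in ((t,"top",(328,362,188,218),(330,354,229,252)),(s,"side",(286,326,236,270),(240,270,240,270))):
    for thr in (110,140): D[n,"d"]=blobs(d,wd,thr,n+" disc")
    blobs(d,wd,55,n+" bar")
    D[n,"b"]=blobs(d,wb,110,n+" housing")
a=t["img"];print(cv2.cvtColor(a,cv2.COLOR_RGB2GRAY)[194:212,332:360])
print("disc z.087",atz(t,D["top","d"],.087),atz(s,D["side","d"],.087),tri(t,D["top","d"],s,D["side","d"]))
print("hous z.090",atz(t,D["top","b"],.09),atz(s,D["side","b"],.09))
E
```

```text
top disc 110 (345.11826515197754, 200.96971321105957) [16.  22.9] 111.0 mom [345.76 201.54] ang 20.4
top disc 140 (344.3197956085205, 202.0738172531128) [22.4 23.3] 120.2 mom [344.3  202.04] ang 35.0Traceback (most recent call last):
  File "<stdin>", line 15, in <module>
  File "<stdin>", line 6, in blobs
ValueError: max() iterable argument is empty
```

```bash
python3 - <<'E'
from h import *
def blobs(d,win,thr,lab):
    x0,x1,y0,y1=win; g=cv2.cvtColor(d["img"],cv2.COLOR_RGB2GRAY)[y0:y1,x0:x1]
    g=cv2.resize(g,None,fx=4,fy=4,interpolation=cv2.INTER_CUBIC)
    cs,_=cv2.findContours((g<thr).astype(np.uint8),cv2.RETR_EXTERNAL,cv2.CHAIN_APPROX_NONE)
    if not cs: print(lab,"none",g.min()); return
    c=max(cs,key=cv2.contourArea); (u,v),ax,an=cv2.fitEllipse(cv2.convexHull(c))
    m=cv2.moments(c)
    f=lambda u,v:((u-1.5)/4+x0,(v-1.5)/4+y0)
    print(lab,thr,np.round(f(u,v),2),np.round(np.array(ax)/4,1),round(an,1),"mom",np.round(f(m['m10']/m['m00'],m['m01']/m['m00']),2),"ang",np.degrees(.5*np.arctan2(2*m['mu11'],m['mu20']-m['mu02'])).round(1))
    return f(u,v)
t=r.camera("top");s=r.camera("side")
D={}
for d,n,wd,wb in ((t,"top",(328,362,188,218),(330,354,229,252)),(s,"side",(286,326,236,270),(240,270,240,270))):
    for thr in (70,80,90,140,160): D[n,"d"]=blobs(d,wd,thr,n+" disc")
    for thr in (100,140):D[n,"b"]=blobs(d,wb,thr,n+" housing")
for z in (.087,): print("disc",atz(t,D["top","d"],z),atz(s,D["side","d"],z),tri(t,D["top","d"],s,D["side","d"]))
print("hous z.090",atz(t,D["top","b"],.09),atz(s,D["side","b"],.09))
print(cv2.cvtColor(t["img"],cv2.COLOR_RGB2GRAY)[192:213,332:358])
# machine outline
g=r.masks_of("top","grinder"); 
m=g[0]["mask"].astype(np.uint8); print(g[0]["conf"],m.sum(),cv2.minAreaRect(cv2.findNonZero(m)))
E
```

```text
top disc 70 [347.73 202.66] [ 7.3 14.5] 124.6 mom [348.23 202.62] ang 38.2
top disc 80 [344.91 202.03] [ 9.2 21.7] 112.7 mom [346.35 202.78] ang 19.1
top disc 90 [344.69 201.96] [10.1 22.5] 113.7 mom [345.81 202.5 ] ang 21.6
top disc 140 [344.32 202.07] [22.5 23.4] 118.9 mom [344.3  202.05] ang 35.4
top disc 160 [344.28 202.06] [23.1 24.1] 116.5 mom [344.27 202.06] ang 31.6
top housing 100 [341.27 239.89] [14.4 14.8] 82.8 mom [341.21 239.89] ang 7.1
top housing 140 [341.26 239.93] [15.4 15.9] 79.7 mom [341.18 239.94] ang -4.9
side disc 70 [305.49 251.36] [12.8 24.1] 12.0 mom [305.29 252.29] ang -73.2
side disc 80 [305.52 251.28] [13.9 25. ] 13.1 mom [305.34 252.22] ang -73.7
side disc 90 [307.   251.69] [21.6 25.7] 33.1 mom [305.44 252.43] ang -77.1
side disc 140 [305.69 251.2 ] [26.3 29.4] 78.9 mom [305.51 252.3 ] ang -0.3
side disc 160 [305.73 251.11] [26.9 30.3] 81.5 mom [305.56 252.06] ang -1.1
side housing 100 [255.98 256.72] [16.9 20.2] 90.7 mom [256.21 259.23] ang -3.4
side housing 140 [255.97 256.71] [18.2 21.2] 92.5 mom [256.17 258.68] ang -2.8
disc [ 0.56817151 -0.13396183 
[... 1958 characters left out ...]
10 105  97
   87  73  67  67  92 169 203 214]
 [215 210 177 130 115 113 113 113 113 113 112 109 115 109 114 111 109 111
  108 101  85  80 123 190 211 215]
 [215 215 197 159 122 116 113 115 115 113 114 110 112 112 112 113 111 112
  110 112 107 123 172 204 213 214]
 [215 215 215 194 154 123 115 113 111 114 113 112 113 111 109 111 113 111
  112 112 122 158 197 211 214 215]
 [214 216 217 212 188 153 127 114 112 111 113 113 114 113 112 110 111 113
  120 130 152 193 210 213 213 214]
 [215 216 217 217 213 195 166 144 128 117 114 117 114 114 111 116 115 126
  160 184 202 210 213 214 213 214]]
0.73 9381 ((302.921630859375, 211.94644165039062), (126.07182312011719, 79.8620834350586), 5.29008150100708)
```

Top-view checks hold: dial to button is 104.8 mm against 105. Machine yaw is about -5.6°, and the white line gives a dial angle of about 21°, so it stands on stop 1. Next I'll approach high, over the column, and descend on the left flank's side.

```bash
cat >> h.py <<'E'
from scipy.spatial.transform import Rotation as Ro
C=np.array([.568,-.1335]); A0=np.radians(90-5.6-20)
def pose(th,rad,off,z,flip):
    a=A0-np.radians(th); u=np.array([np.cos(a),np.sin(a)]); p=np.array([np.sin(a),-np.cos(a)])
    P=C+rad*u-off*p; y=np.array([*p,0])*flip; zz=np.array([0,0,-1.])
    return np.array([*P,z]),Ro.from_matrix(np.c_[np.cross(y,zz),y,zz]).as_quat()
E
python3 - <<'E'
from h import *
ok={}
for f in (1,-1):
    q=[r.inverse_kinematics(*pose(th,.021,.045,z,f)) for th,z in ((0,.36),(0,.094),(40,.094),(85,.094))]
    print(f,[None if x is None else np.round(x,2).tolist() for x in q]); ok[f]=None if any(x is None for x in q) else max(abs(x[6]) for x in q)
f=min((k for k in ok if ok[k] is not None),key=lambda k:ok[k]); print("flip",f)
r.close_gripper()
st=r.read_state(); p=np.array(st["tool_pos"]); p[2]=.36; r.movel(p,vel=.25)
r.movep(*pose(0,.021,.045,.36,f)); r.movel(pose(0,.021,.045,.13,f)[0],vel=.2)
st=r.read_state(); print(st["time_s"],st["tool_pos"],st["contact_force"],st["finger_gap"],st["joint_pos"].round(2))
for c in("top","side"):
    d=r.camera(c)
    if c=="top": a=cv2.resize(d["img"][150:270,280:400,::-1],(400,400))
    else: b=cv2.resize(d["img"][170:290,240:360,::-1],(400,400))
cv2.imwrite("pics/c1.png",np.hstack([a,b]))
E
```

```text
1 [[-0.06, 0.18, 0.22, 1.67, -0.04, 1.3, -0.28], [-0.04, 0.47, 0.21, 1.94, -0.14, 0.75, -0.2], [-0.12, 0.52, 0.28, 1.87, -0.19, 0.78, -0.88], [-0.38, 0.66, 0.68, 1.78, -0.52, 0.89, -1.39]]
-1 [[1.1, 0.44, -1.29, 1.63, 0.43, 1.4, 2.45], [1.03, 0.93, -1.3, 1.91, 1.0, 1.16, 2.03], [0.22, 0.51, -0.15, 1.86, 0.1, 0.78, 2.01], [0.15, 0.56, -0.04, 1.77, 0.03, 0.82, 1.3]]
flip 1
6.3 [ 0.53741792 -0.09524398  0.13104582] [0.21136634 0.06838951 1.36492756] 0.00035819445607163087 [-0.05  0.41  0.22  1.92 -0.12  0.82 -0.22]
```

View pics/c1.png

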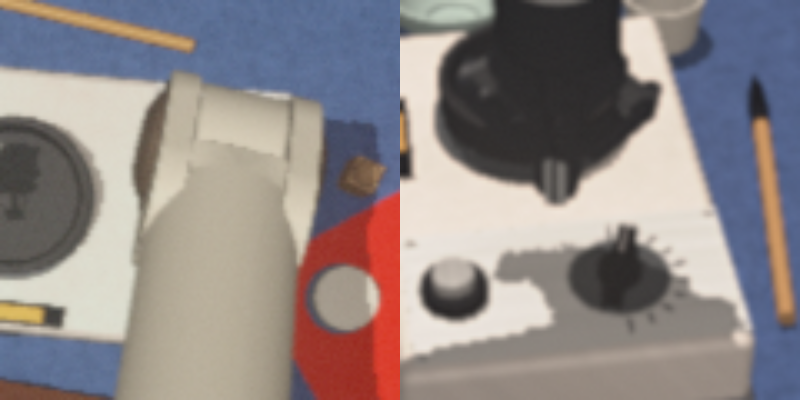

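The side view shows the shut fingertips at about (287,230) px, above and left of the dial, with the bar at about (307,248). The top view is blocked by the arm. Next I'll descend and make guarded contact.

```bash
python3 - <<'E'
from h import *
s=r.camera("side"); print("tcp proj",proj(s,r.read_state()["tool_pos"]))
f=1
print(r.movel(pose(0,.021,.045,.0945,f)[0],vel=.1,force_limit=4))
r.pause(.2); f0=r.read_state()["contact_force"]
hit=r.movel(pose(0,.021,.008,.0945,f)[0],vel=.02,force_limit=1.5)
st=r.read_state(); T=np.array(st["tool_pos"]); u=np.array([np.cos(A0),np.sin(A0)]);p=np.array([u[1],-u[0]])
print(hit,st["time_s"],T,"off",-(T[:2]-C)@p,"rad",(T[:2]-C)@u,f0,st["contact_force"])
d=r.camera("side"); cv2.imwrite("pics/c2.png",cv2.resize(d["img"][190:290,250:350,::-1],(500,500),interpolation=cv2.INTER_CUBIC))
E
```

```text
tcp proj [287.66034639 227.64203642]
False
True 8.3833 [ 0.55931481 -0.10614574  0.09389256] off 0.01965197614506603 rad 0.02091621105007353 [ 0.13484817 -0.7726941  -0.54023216] [-1.06010349  0.42276004 -0.15535094]
```

View pics/c2.png

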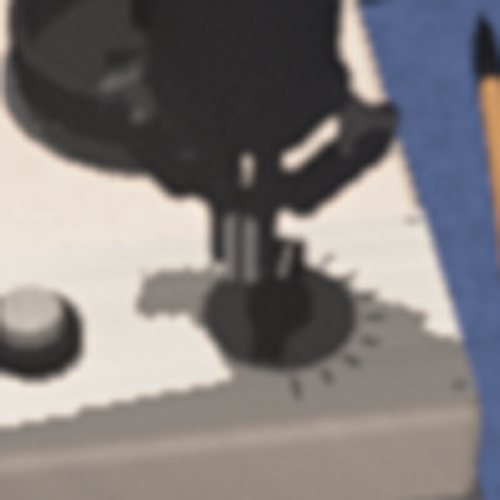

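Contact was at an offset of 19.7 mm, where about 20 mm was expected, and the picture shows the fingers against the left flank of the tip. Now I'll push round in small arc steps, logging the tangential force to count clicks.

```bash
cat >> h.py <<'E'
def arc(ths,off=.0195,rad=.021,z=.0945):
    for th in ths:
        P,q=pose(th,rad,off,z,1); r.movel(P,q,vel=.03)
        st=r.read_state(); a=A0-np.radians(th); p=np.array([np.sin(a),-np.cos(a)]); u=np.array([np.cos(a),np.sin(a)])
        F=st["contact_force"][:2]; print(th,"Fpush %.1f Frad %.1f Fz %.1f t %.2f"%(-F@p,F@u,st["contact_force"][2],st["time_s"]))
E
python3 - <<'E'
from h import *
arc(range(3,55,3))
d=r.camera("side"); cv2.imwrite("pics/c3.png",cv2.resize(d["img"][190:290,250:350,::-1],(500,500),interpolation=cv2.INTER_CUBIC))
E
```

```text
3 Fpush 2.0 Frad -1.3 Fz 0.5 t 8.68
6 Fpush 4.6 Frad -2.9 Fz 0.9 t 8.93
9 Fpush 3.4 Frad -1.5 Fz -0.3 t 9.18
12 Fpush 2.1 Frad -2.1 Fz -1.4 t 9.43
15 Fpush 0.2 Frad 0.6 Fz -0.1 t 9.68
18 Fpush -0.1 Frad -0.2 Fz 0.8 t 9.93
21 Fpush 2.3 Frad -0.2 Fz 1.1 t 10.18
24 Fpush 3.2 Frad 0.1 Fz 3.0 t 10.43
27 Fpush 5.3 Frad -0.5 Fz 1.8 t 10.68
30 Fpush 1.6 Frad 0.8 Fz -0.5 t 10.93
33 Fpush 1.4 Frad 0.2 Fz -0.2 t 11.18
36 Fpush 0.2 Frad -0.4 Fz 0.1 t 11.43
39 Fpush -0.2 Frad -0.3 Fz 1.3 t 11.68
42 Fpush 2.3 Frad -1.6 Fz 1.2 t 11.93
45 Fpush 4.4 Frad -1.6 Fz 2.8 t 12.18
48 Fpush 4.9 Frad -2.3 Fz 0.8 t 12.43
51 Fpush 3.3 Frad -1.4 Fz -1.5 t 12.68
54 Fpush 0.9 Frad 0.7 Fz -0.7 t 12.93
```

View pics/c3.png

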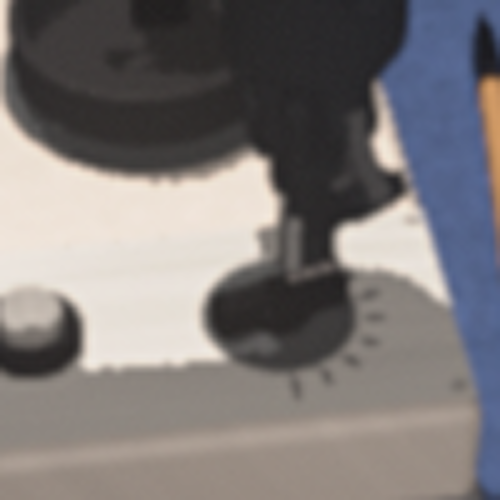

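The force shows three clean clicks, with releases near 13°, 33° and 53°. The picture shows the white line now pointing to the back right, at the third stop. For the fourth click I'll use fine steps and stop as soon as it releases.

```bash
python3 - <<'E'
from h import *
arc([57,60,63,66,69])
last=69
for th in (70.5,72,73,74,75):
    arc([th]); last=th; r.pause(.15)
    st=r.read_state(); a=A0-np.radians(th); F=-st["contact_force"][:2]@np.array([np.sin(a),-np.cos(a)])
    print("settled %.1f"%F)
    if F<.7: break
P,q=pose(last,.021,.034,.0945,1); r.movel(P,q,vel=.06)
P[2]=.15; r.movel(P,vel=.15)
d=r.camera("side"); a=cv2.resize(d["img"][190:290,250:350,::-1],(400,400),interpolation=cv2.INTER_CUBIC)
P2=[.463,-.123,.2]; r.movel(P2,vel=.15)
d2=r.camera("top"); s=r.camera("side")
cv2.imwrite("pics/c4.png",np.hstack([a,cv2.resize(d2["img"][180:260,305:385,::-1],(400,400),interpolation=cv2.INTER_CUBIC)]))
for x in r.landmark_of("side","dial_tip")[:2]+r.landmark_of("top","dial_tip")[:2]: print(x)
print(r.read_state()["time_s"])
E
```

```text
57 Fpush -0.2 Frad -0.3 Fz -0.5 t 13.23
60 Fpush 0.3 Frad -0.4 Fz 0.7 t 13.48
63 Fpush 2.1 Frad -1.9 Fz 1.3 t 13.73
66 Fpush 4.2 Frad -2.0 Fz 2.3 t 13.98
69 Fpush 4.4 Frad -1.0 Fz 1.8 t 14.23
70.5 Fpush 3.1 Frad -1.0 Fz 0.5 t 14.48
settled 1.7
72 Fpush 1.9 Frad -0.8 Fz -0.1 t 14.88
settled 2.0
73 Fpush 1.0 Frad 0.2 Fz 0.0 t 15.28
settled 1.1
74 Fpush 1.7 Frad 0.2 Fz 0.6 t 15.68
settled 1.3
75 Fpush 1.0 Frad 0.3 Fz 0.1 t 16.08
settled -0.1
{'point': [318.9, 249.0], 'conf': 0.91}
{'point': [348.8, 189.7], 'conf': 0.94}
{'point': [305.2, 274.5], 'conf': 0.62}
18.4917
```

View pics/c4.png

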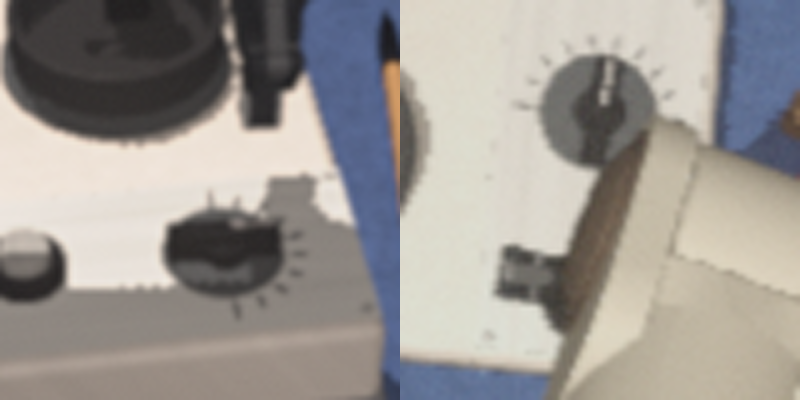

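The bar in the top view runs from (592,160) to (610,58), towards the sixth tick (100°, stop 5). I'll check that against projections, and press only if they agree.

```bash
python3 - <<'E'
from h import *
t=r.camera("top");s=r.camera("side")
for th in (60,80,100):
    a=A0-np.radians(th); u=np.array([np.cos(a),np.sin(a)])
    e=[proj(t,[*(C+k*.03*u),.105]) for k in(1,-1)]
    print(th,"tip/tail in crop",[((x-[305,180])*5+[400,0]).round() for x in e],"side tip",proj(s,[*(C+.03*u),.096]).round(1),"top tip",proj(t,[*(C+.03*u),.096]).round(1))
r.movel([.4635,-.1233,.125],vel=.1)
z0=r.read_state()["tool_pos"][2]
h=r.movel([.4635,-.1233,.085],vel=.02,force_limit=1.5); z1=r.read_state()["tool_pos"][2]
print("contact",h,z1,r.read_state()["time_s"])
h=r.movel([.4635,-.1233,.082],vel=.02,force_limit=9); st=r.read_state()
print("pressed",h,st["tool_pos"],st["contact_force"]); r.pause(.2); st=r.read_state();print(st["tool_pos"],st["contact_force"])
E
```

```text
60 tip/tail in crop [array([594.,  53.]), array([605., 162.])] side tip [319.6 246.3] top tip [343.5 191. ]
80 tip/tail in crop [array([613.,  55.]), array([585., 160.])] side tip [320.6 249.7] top tip [347.3 191.3]
100 tip/tail in crop [array([631.,  63.]), array([568., 152.])] side tip [319.8 253.2] top tip [350.7 192.9]
contact True 0.10811175586768201 20.4917
pressed True [ 0.46342486 -0.12329107  0.10403093] [-2.13068924  1.01306226  8.76910942]
[ 0.46337579 -0.12327732  0.10401714] [-2.90381781  1.04047718  9.11285836]
```

The tip and tail match the +80° projection, so the dial is on the fourth click. The button now carries 9 N. I'll press a little further to confirm it has bottomed, then release and retreat.

```bash
python3 - <<'E'
from h import *
h=r.movel([.4635,-.1233,.090],vel=.01,force_limit=10); r.pause(.2); st=r.read_state()
print(h,st["tool_pos"],st["contact_force"])
r.movel([.4635,-.1233,.13],vel=.06); r.movel([.4635,-.1233,.2],vel=.15)
r.movel([.40,-.02,.36],vel=.2)
st=r.read_state();print(st["time_s"],st["contact_force"])
t=r.camera("top");s=r.camera("side")
cv2.imwrite("pics/c5.png",np.hstack([cv2.resize(t["img"][140:300,230:390,::-1],(400,400),interpolation=cv2.INTER_CUBIC),cv2.resize(s["img"][190:290,230:330,::-1],(400,400),interpolation=cv2.INTER_CUBIC)]))
E
```

```text
True [ 0.46342625 -0.12328445  0.10407531] [-1.36768767  0.34759498  6.48269423]
24.125 [ 0.0279615  -0.53668849  0.09895089]
```

View pics/c5.png

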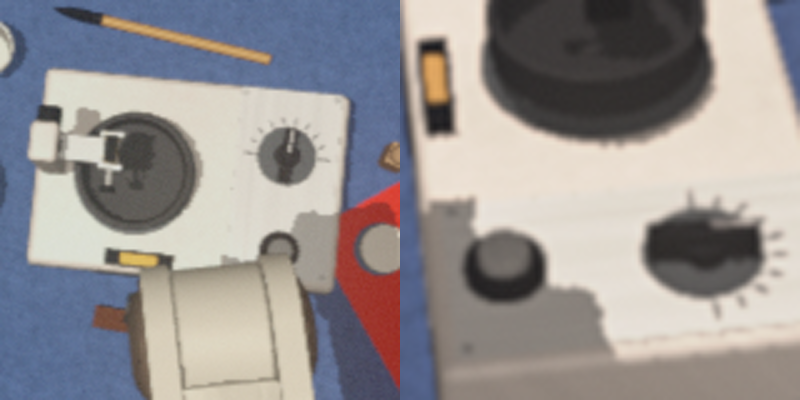

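The dial is on the fourth click and the button is out. The force readings on the press were noisy, so I'll press once more, harder, to be certain it bottoms. A second press does no harm.

```bash
python3 - <<'E'
from h import *
r.movel([.4635,-.1233,.16],vel=.2); r.movel([.4635,-.1233,.115],vel=.1); r.pause(.2)
print("free",r.read_state()["contact_force"][2])
for z in np.arange(.111,.098,-.001):
    h=r.movel([.4635,-.1233,z],vel=.02,force_limit=22); r.pause(.1); st=r.read_state()
    print(h,"cmd %.4f z %.4f Fz %.1f"%(z,st["tool_pos"][2],st["contact_force"][2]))
    if h or st["contact_force"][2]>20: break
r.pause(.1)
r.movel([.4635,-.1233,.13],vel=.06); r.movel([.4635,-.1233,.2],vel=.15)
r.movel([.38,.0,.36],vel=.2); r.pause(.3)
t=r.camera("top");s=r.camera("side")
for c in("top","side"): print(c,[(x["point"],x["conf"]) for x in r.landmark_of(c,"dial_tip")[:1]])
st=r.read_state();print(st["time_s"],st["contact_force"])
cv2.imwrite("pics/c6.png",np.hstack([cv2.resize(t["img"][140:300,230:390,::-1],(400,400),interpolation=cv2.INTER_CUBIC),cv2.resize(s["img"][190:290,230:330,::-1],(400,400),interpolation=cv2.INTER_CUBIC)]))
E
```

```text
free -0.2139706855107624
False cmd 0.1110 z 0.1110 Fz -0.6
False cmd 0.1100 z 0.1101 Fz 2.4
False cmd 0.1090 z 0.1091 Fz 1.2
False cmd 0.1080 z 0.1081 Fz 3.3
False cmd 0.1070 z 0.1071 Fz 3.1
False cmd 0.1060 z 0.1061 Fz 4.1
False cmd 0.1050 z 0.1051 Fz 3.8
False cmd 0.1040 z 0.1041 Fz 5.5
False cmd 0.1030 z 0.1039 Fz 16.3
False cmd 0.1020 z 0.1037 Fz 26.1
top [([348.0, 188.4], 0.56)]
side [([318.7, 248.5], 0.95)]
33.0167 [-0.04798037  0.746714   -0.48748366]
```

View pics/c6.png

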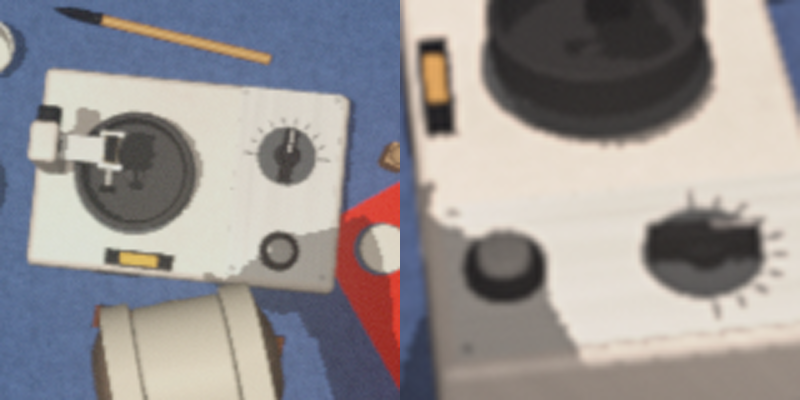

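The hard stop is clear at 0.104, about 6 mm below first contact at 0.110. The button is out again, the dial hasn't moved, and the arm is clear of everything. I'm handing it in.

```bash
python3 -c "
from workcell import r
r.sign_off()"
```

```text
the job is handed in; nothing more can be done
```

I turned the dial four clicks clockwise, from stop 1 to stop 5, then pressed the start button fully in and let it out. The job was handed in at about 33 s of the 64 s allowed, and sign-off gave no verdict.

**Dial:** I pushed it with the shut fingertips on the left flank of the pointing end only. The push force showed four rises and releases. In the top view the bar's ends match the position projected for +80°. In the last pictures the bar still stood there after the button presses.

**Start button:** I pressed it twice, both times after the dial was set. The first press was very likely full, but the force readings were noisy. On the second, force rose from about 0.110 m and hit a hard stop at about 0.104 m, which is the full 6 mm. The last pictures show the cap out and the arm clear.

**Loose things:** I didn't measure them again at the end. The brush, ink stick and what showed of the seal and paste jar looked unmoved in the last picture. The paperweight was mostly hidden by the arm, and the phone, ink bowl and teacup were cropped out or only at the edge. No unexpected contact showed in the force readings I printed.

**Disagreements:** The network's first estimate of the dial centre was about 5 px off, so I used the segmented disc instead. The side view put the disc about 5 mm away from the top view; I trusted the top view because its dial-to-button distance came out at 104.8 mm against the given 105 mm.

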